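Hold the exposure unit's lid open

TASK

The stencil has been exposed: swing the red-handled toggle clamp at the front of the UV exposure unit fully back off the lid, then raise the lid and hold it open 60 degrees from closed so that a colleague can take the film out, never letting it slam and leaving the glasses, tool cup and spray can around it undisturbed. The lid falls shut unless held and nothing may prop it but the robot: the program finishes while still holding it steady there.

Things in the scene. Friction and masses are not known exactly. Their poses are not given: they have to be found in the camera images.
- unit: UV exposure unit, a dark grey box 270 mm deep (its x), 360 wide (its y), 85 high, fixed to the bench, with a light grey lid. Origin: centre of its underside, on the bench. Its x points from its front (clamp, timer dial, switch) to the hinge at its back; z up. Its front looks to the robot's right (world -y), give or take 17 degrees.
- lid (a joint): lid angle in rad: 0 shut, grows as the front edge rises, 1.05 = 60 degrees open, stop at 1.8. Hinged along the unit's back edge, no spring, almost no friction: it falls shut from anything under about 1.5. Lid 270 x 360 x 18 mm, 0.6 to 0.9 kg, its top 109 mm above the bench when shut.
- lid_bar (a point): middle of the lid's black grab bar: round, 12 mm thick, 150 long, parallel to the hinge, on two end posts (126 mm clear between), its axis 42 mm above the lid's top and 75 mm behind the lid's front edge, 151 mm above the bench when shut. Turns with the lid; gripped across from above it can turn between the fingers. Frame (the lid's): x from front edge to hinge, y along the bar, z out of the top.
- lid_hinge (a point): middle of the lid's hinge line, 90 mm above the bench, along the unit's y. With the lid shut the bar lies 195 mm in front of it and 61 mm above it.
- clamp_arm (a joint): angle of the toggle clamp's holding arm in rad: 0 clamped (arm level, rubber foot on the lid's front edge, handle upright; the lid is held down), 1.66 fully back (arm upright, clear of the lid). Moved only by the handle through a linkage; it hardly moves in the handle's first 15 degrees. A push of 3 to 8 N on the grip takes it over centre, then 1 to 2 N; it stays where it is left.
- clamp_grip (a point): middle of the clamp's red hand grip (20 mm thick, 70 long): 30 mm below its top, 202 mm above the bench, 28 mm in front of the lid's edge on the unit's centre line when clamped. To unclamp, the handle tips 71 degrees to the unit's front (its -x): this point goes 81 mm that way and 76 down, on an arc about a point 75 mm below it which itself shifts 10 mm that way and 25 down. z runs up the handle.
- green_vase_mid (a point): olive-green cut-bottle glass, 74 mm across, 150 mm tall, loose; this point is half-way up. Leave it alone.
- cork_glass_mid (a point): amber glass with corks in it, 76 mm across, 100 mm tall, loose; point half-way up. Leave it alone.
- tool_cup_mid (a point): amber glass 76 mm across, 110 mm tall, with brushes and scissors that reach to 200 mm, loose; this point is 55 mm above its foot. Leave it alone.
- aerosol_can_mid (a point): black and orange spray can, 66 mm across, 190 mm tall, loose; point half-way up. Leave it alone.

How it is judged:
By the outcome, as a careful person would: the job done as asked, in the order asked, and still so for the second after the job is handed in, while the arm keeps its last pose, push and grip.
It also fails if it takes over 48 s, if anything falls off the work surface, if the arm or the gripper's body presses on something with over 40 N, if the wrist force passes 120 N, or if a joint passes its speed limit or range.

ROBOT

A 6-joint arm with a two-finger parallel gripper is mounted at the origin on the work surface. World frame = base frame: x ahead of the robot, y to its left, z up, the work surface at z = 0. Lengths are in m, angles in rad, forces in N, time in s.
With the tool pointing down it reaches from about 0.275 to 0.825 m from the base axis. Payload 4.9 kg.
Tool frame: the origin (TCP) lies midway between the tips of the shut fingers; the grasp point (between the pads) lies 19 mm behind it; z points along the fingers, y is the line along which they close (so a half turn about z gives the same grasp; the last joint's range is limited). The gripper opens to 85 mm and grips with 20 to 120 N. Pads are 22 mm wide; open, the fingers measure 114 mm over their backs; the gripper's body (76 mm by 85 mm) begins 54 mm behind the grasp point. The pads swing forward as they close: fully open they stand 13 mm farther back than shut.
Start: joints at [1.171, 0.326, -0.193, 1.052, 0, 1.437], TCP at [0.144, 0.531, 0.231] pointing down, gripper open.
Joint ranges: [-2.65, 2.65], [-0.97, 1.79], [-1.3, 1.35], [-1.93, 2.1], [-1.47, 1.37], [-3.14, 3.14]. Speed limits (rad/s): [2.57, 2.57, 3.14, 3.14, 3.14, 3.14].

INTERFACE

Orientations are given as a unit quaternion [w, x, y, z].
In Python, from rig import robot, capture, camera_info, job_done gives the robot as it stands.
- The arm moves only by the tool apply_moves, never from a script. Its arguments are lists of equal length, an entry for each row: "offset": the shift along the world's x, y, z as a fraction of full scale, a list of three; "spin": the turn about the world's z as a fraction of full scale; "jaw": the closure, from 0 (fully open) to 1 (shut). In form: {"offset": [[tx, ty, tz], ...], "spin": [spin, ...], "jaw": [jaw, ...]}. A call has 1 to 10 rows; each row shifts and turns the commanded pose from where the row before left it; what a row does not reach is not made up. Full scale, the value 1, is 60 mm for a shift and 4 degrees for a turn. A row lasts 1/8 s, in which the tool goes at most 62.5 mm and 10.7 degrees, less where a joint would pass 70% of its speed; a pose out of reach is approached as far as the arm can. A call with a number of a shift or a turn outside -1 to 1 is refused whole. A call with a gripper value outside its range is refused whole. The fingers move at their own pace and stop on an object; "squeeze" is the grip in N (left out, the last holds). Time passes only in rows, so rows that do not move let the fingers close. It gives the time, the measured TCP pose, the force, the opening and the grip force at its end, in the units of the state.
- robot.get_obs(): the state, without advancing time (a new reading comes with each control period).
- capture(name): name is "side" or "top"; returns (picture, depth): 420x560x3 uint8, blue, green, red; 420x560 float32, m along the optical axis (not along the pixel's ray), 0 where there is no reading.
- camera_info(name): a dict with "vfov" (degrees; the focal length in pixels is half the picture's height over the tangent of half this angle, whatever the lens; pixels are square), "cx", "cy" (the principal point, pixels), "k1" (the pictures are not rectified: a ray, as slopes to the right and down, at radius r is drawn at 1 + k1 r^2 times it, then the intrinsics apply), "rvec" (rotation vector, rad) and "tvec" (3), from world to camera coordinates, as OpenCV has them. Camera axes: x right, y down, z forward; pixel columns grow to the right and rows downward; lengths in m; the calibration is good to about 2 mm. A picture is of the moment at which its call begins. camera_info takes no time and is no camera call.
- job_done(): hands the job in; it is judged then, once.
The state is a dict: "time_s": time; "joint_pos": joint angles; "dq": joint speeds; "joint_torque": joint torques, N m; "tcp_pos": TCP position; "orientation": TCP orientation; "force": force on the tool from outside, world axes, zero at the start; "torque": the same for the moment, N m; "opening": finger opening in m; "finger_force": force on a finger pad.
Only numpy, scipy, OpenCV 4.12 (cv2) and the standard library are available. Lean on these libraries where they do the work, as an engineer would, in place of code of your own. Each camera call takes 0.05 s, during which the arm holds its last target. There are 200 camera calls.

## Working session

There is one attempt and no reset: what is moved stays moved. The work goes in short steps, Python scripts to look and compute and a tool call to move; the robot and the scene stay as the last step left them, time stands still between calls to the robot, and variables do not carry over. Pictures are saved under pics/ and viewed, at most 10 in all, crops included, and the job is handed in when it is done.

Besides the shell and the picture viewer there is one more tool, called after ">>>" as a command line: name --pt "numbers of a row" for each row, then --argument value for the rest. apply_moves: Moves the arm, as the interface text tells. Shift numbers are shares of 60 mm and turn numbers shares of 4 degrees, none past 1 either way. Its arguments: {"type":"object","properties":{"offset":{"type":"array","items":{"type":"array","items":{"type":"number"}}},"spin":{"type":"array","items":{"type":"number"}},"jaw":{"type":"array","items":{"type":"number"}},"squeeze":{"type":"number"}},"required":["offset","spin","jaw"]}

```bash
mkdir -p pics; ls
cat > h.py <<'E'
import numpy as np, cv2
from rig import robot, capture, camera_info, job_done
def cam(n):
    c=camera_info(n); f=210/np.tan(np.radians(c['vfov'])/2)
    K=np.array([[f,0,c['cx']],[0,f,c['cy']],[0,0,1.]]); R=cv2.Rodrigues(np.array(c['rvec'],float))[0]
    return K,np.array([c['k1'],0,0,0.]),R,np.array(c['tvec'],float).ravel()
def pts(n,uv,depth):
    K,d,R,t=cam(n); uv=np.array(uv,float).reshape(-1,1,2)
    s=cv2.undistortPoints(uv,K,d).reshape(-1,2); z=np.array(depth).reshape(-1,1)
    return (np.c_[s,np.ones(len(s))]*z-t)@R
def cloud(n,D):
    v,u=np.mgrid[0:420,0:560]
    return pts(n,np.c_[u.ravel(),v.ravel()],D.ravel()).reshape(420,560,3)
def plane(n,uv,h):
    K,d,R,t=cam(n); uv=np.array(uv,float).reshape(-1,1,2)
    s=cv2.undistortPoints(uv,K,d).reshape(-1,2); r=np.c_[s,np.ones(len(s))]@R; c=-R.T@t
    return c+r*((h-c[2])/r[:,2])[:,None]
E
python3 - <<'E'
from h import *
for n in('side','top'):
    I,D=capture(n); cv2.imwrite(f'pics/{n}0.png',I); np.savez(f'{n}0.npz',I=I,D=D)
    K,d,R,t=cam(n); print(n,K[0,0],d[0],-R.T@t,R[2],(D>0).mean())
print(robot.get_obs())
E
```

```text
pics
side 463.255766626724 -0.16169352236874557 [ 0.38851513 -0.76070721  0.70551224] [ 0.1574218   0.80975836 -0.56525195] 0.9958375850340137
top 512.5131907262378 -0.07360432259280286 [0.43373888 0.023439   1.31322791] [ 0.10315037  0.01887745 -0.99448662] 0.9962244897959184
{'time_s': 0.1, 'joint_pos': array([ 1.17080333e+00,  3.26897155e-01, -1.93473978e-01,  1.05198915e+00,
       -3.69215071e-05,  1.43657067e+00]), 'dq': array([-0.00075233, -0.00055586,  0.00399587,  0.00082985,  0.00101243,
       -0.00117934]), 'joint_torque': array([ 1.33599307e-03, -4.44239473e+01,  2.63038230e+01,  7.87159370e-03,
       -7.34677360e-05, -1.09523066e-05]), 'tcp_pos': array([0.14426875, 0.53020853, 0.23056897]), 'orientation': array([-1.88592169e-04,  1.32492877e-01,  9.91183649e-01, -7.59118430e-04]), 'force': array([-6.82240525e-01,  3.94390632e-04, -9.60675486e-02]), 'torque': array([ 0.0326656 , -0.00639485,  0.04822222]), 'finger_force': 0.0, 'opening': 0.08566567198760819}
```

View pics/side0.png

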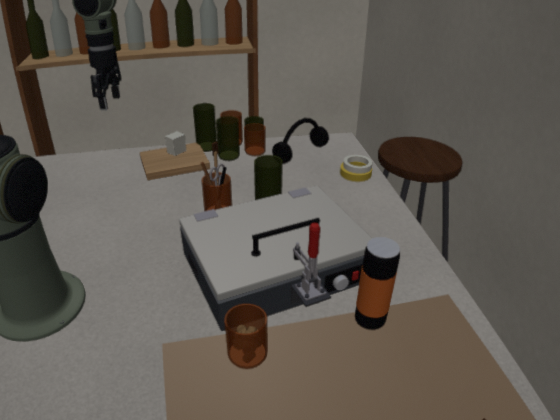

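View pics/top0.png

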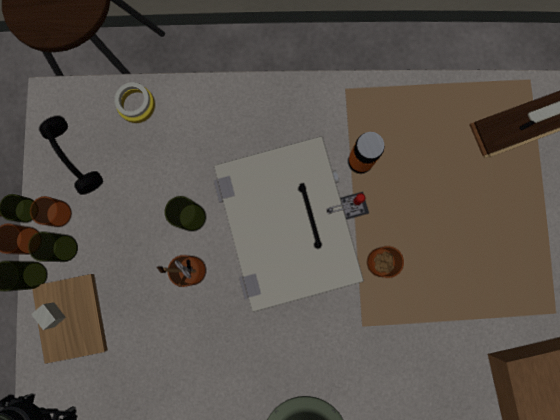

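The side view shows the unit with its red handle at (314,240), the bar from (255,245) to (318,222), the can at (378,285) and the cork glass at (246,335). In the top view the bar runs (302,187)–(318,245), the red grip is at (359,199), the can top at (370,147), the cork glass at (385,262), and the vase and tool cup are behind the hinge.

Run:
```python
from h import *
T=np.load('top0.npz');S=np.load('side0.npz')
I,D=T['I'],T['D'];P=cloud('top',D)
# lid top
hsv=cv2.cvtColor(I,cv2.COLOR_BGR2HSV)
m=(abs(P[...,2]-.109)<.007)&(P[...,0]>.2)&(P[...,0]<.7)&(abs(P[...,1])<.35)
m=m.astype('uint8');n,l,st,c=cv2.connectedComponentsWithStats(m);k=1+st[1:,4].argmax();
q=P[l==k][:,:2].astype('float32');r=cv2.minAreaRect(q);print('lid',r,np.median(P[l==k][:,2]))
b=(P[...,2]>.14)&(P[...,2]<.165)&(I.max(2)<60);b[:, :290]=0;b[:,330:]=0;b[:180]=0;b[255:]=0
q=P[b][:,:2];print('bar n',len(q),cv2.minAreaRect(q.astype('float32')),P[b][:,2].mean())
ang=None
for n,Z in(('top',T),('side',S)):
    I,D=Z['I'],Z['D'];h=cv2.cvtColor(I,cv2.COLOR_BGR2HSV);C=cloud(n,D)
    m=((h[...,0]<6)|(h[...,0]>174))&(h[...,1]>170)&(h[...,2]>90)
    x=C[m];x=x[(x[:,2]>.1)&(abs(x[:,1])<.4)];print(n,'red',len(x),x.mean(0),x.min(0),x.max(0))
for nm,(u,v,w,hh),h in(('can',(355,130,30,30),.19),('cork',(365,245,40,35),.1),('vase',(163,195,45,38),.15),('cup',(160,250,48,38),.11)):
    q=P[v:v+hh,u:u+w].reshape(-1,3);q=q[(q[:,2]>h-.03)&(q[:,2]<h+.02)]
    print(nm,len(q),(q.min(0)+q.max(0))/2,q.max(0)-q.min(0))
C=cloud('side',S['D'])
for nm,(u,v) in dict(can=(378,300),cork=(246,340),vase=(268,185)).items(): print(nm,C[v,u])
```

```text
lid ((0.5352504849433899, 0.03871798515319824), (0.35921892523765564, 0.26841986179351807), 14.932086944580078) 0.10943151258012353
bar n 301 ((0.5529073476791382, -0.03188883513212204), (0.1499549299478531, 0.051750317215919495), 14.87468147277832) 0.15629043746492885
top red 39 [ 0.57611994 -0.11821061  0.2318354 ] [ 0.57029735 -0.12446838  0.22612966] [ 0.58313522 -0.11167381  0.23543871]
side red 48 [ 0.57591064 -0.11392658  0.22283093] [ 0.56680494 -0.13078934  0.14867572] [ 0.60735843 -0.00388224  0.23309284]
can 682 [ 0.6995628  -0.14772932  0.17841851] [0.0614008  0.06307    0.03647514]
cork 410 [ 0.4404696  -0.19585326  0.08835893] [0.07285696 0.07533569 0.03629185]
vase 341 [0.55768489 0.28433126 0.13805338] [0.07366251 0.07317994 0.03607957]
cup 382 [0.42398445 0.28491176 0.10487788] [0.07507503 0.07725285 0.04963819]
can [ 0.69277453 -0.18182844  0.08478583]
cork [ 0.43481392 -0.23338383  0.08306229]
vase [0.55116667 0.2472702  0.0986918 ]
```

>>> apply_moves --pt "0.2 -0.3 0.4" --pt "0.52 -0.74 0.4" --pt "0.52 -0.74 0.4" --pt "0.52 -0.74 0" --pt "0.52 -0.74 0" --pt "0.52 -0.74 0" --pt "0.52 -0.74 0" --pt "0.52 -0.74 0" --pt "0.52 -0.74 0" --pt "0.52 -0.74 0" --spin '[0.76,0.76,0.76,0.76,0.76,0.75,0.75,0.75,0.75,0.75]' --jaw '[1,1,1,1,1,1,1,1,1,1]'

```text
time_s: 1.35
tcp_pos: [0.4378, 0.1115, 0.3031]
orientation: [-0.0, -0.131, 0.991, 0.0]
force: [0.7, 0.1, -0.1]
opening: 0.0001
finger_force: 0.0
```

```bash
cat >> h.py <<'E'
F=np.array([.258,-.966]); L=np.array([.966,.258]); H0=np.array([.577,-.119])
def state():
    o=robot.get_obs(); p=o['tcp_pos']; d=p[:2]-H0; w,x,y,z=o['orientation']
    print('t',o['time_s'],'p',p.round(4),'f,lat mm',(1e3*np.array([d@F,d@L])).round(1),'yawY',np.degrees(np.arctan2(1-2*(x*x+z*z),2*(x*y-w*z))).round(2),'F',o['force'].round(2),'open',o['opening'].round(4),'ff',round(o['finger_force'],1),'q6',o['joint_pos'][5].round(2))
    return p
def rows(*fz):
    p=state()
    for f,z in fz:
        g=np.r_[H0+F*f/1e3,z/1e3]; print(f,z,((g-p)/.06).round(3)); p=g
E
python3 -c "
from h import *
rows((-55,300),(-55,192),(-27,192))"
```

```text
Traceback (most recent call last):
  File "h.py", line 24, in rows
    p=state()
  File "h.py", line 21, in state
    print('t',o['time_s'],'p',p.round(4),'f,lat mm',(1e3*np.array([d@F,d@L])).round(1),'yawY',np.degrees(np.arctan2(1-2*(x*x+z*z),2*(x*y-w*z))).round(2),'F',o['force'].round(2),'open',o['opening'].round(4),'ff',round(o['finger_force'],1),'q6',o['joint_pos'][5].round(2))
                                                                                                                                                                                        ^^^^^^^^^^^^^^^^^^
AttributeError: 'float' object has no attribute 'round'
```

```bash
sed -i "s/o\['opening'\].round(4)/round(o['opening'],4)/" h.py
python3 -c "
from h import *
rows((-55,300),(-55,192),(-27,192))"
```

```text
t 1.35 p [0.4378 0.1115 0.3031] f,lat mm [-258.5  -75. ] yawY 105.06 F [ 0.73  0.06 -0.08] open 0.0001 ff 0.0 q6 -0.18
-55 300 [ 2.083 -2.955 -0.052]
-55 192 [ 0.   0.  -1.8]
-27 192 [ 0.12  -0.451  0.   ]
```

>>> apply_moves --pt "0.52 -0.74 0" --pt "0.52 -0.74 0" --pt "0.52 -0.74 0" --pt "0.52 -0.74 -0.05" --pt "0 0 -0.6" --pt "0 0 -0.6" --pt "0 0 -0.6" --pt "0.04 -0.15 0" --pt "0.04 -0.15 0" --pt "0 0 0" --spin '[0,0,0,0,0,0,0,0,0,0]' --jaw '[1,1,1,1,1,1,1,1,1,1]'

```text
time_s: 2.6
tcp_pos: [0.5683, -0.0838, 0.1941]
orientation: [0.002, -0.13, 0.992, -0.001]
force: [-0.0, 0.2, 0.5]
opening: 0.0
finger_force: 0.0
```

Run:
```python
from h import *
state()
I,D=capture('side');I=I[180:330,220:420];cv2.imwrite('pics/s1.png',cv2.resize(I,None,fx=4,fy=4,interpolation=2))
def path(t,s0,s1):
    for b in (5,10,15,20,27,34,41,48,55,62,68,73):
        r=np.radians(b);u=b/71;s=s0+(s1-s0)*u
        print(b,[round(10*u+s*np.sin(r)-10*np.cos(r)-t,1),round(127-25*u+s*np.cos(r)+10*np.sin(r),1)])
path(15,75,85)
```

```text
t 2.6 p [ 0.5683 -0.0838  0.1941] f,lat mm [-36.3   0.7] yawY 104.9 F [-0.04  0.2   0.55] open 0.0 ff 0.0 q6 -0.53
5 [np.float64(-17.7), np.float64(201.5)]
10 [np.float64(-10.2), np.float64(200.5)]
15 [np.float64(-2.6), np.float64(198.8)]
20 [np.float64(5.0), np.float64(196.5)]
27 [np.float64(15.7), np.float64(192.2)]
34 [np.float64(26.1), np.float64(186.8)]
41 [np.float64(36.2), np.float64(180.1)]
48 [np.float64(45.8), np.float64(172.2)]
55 [np.float64(54.8), np.float64(163.3)]
62 [np.float64(63.0), np.float64(153.3)]
68 [np.float64(69.3), np.float64(144.0)]
73 [np.float64(73.9), np.float64(135.8)]
```

View pics/s1.png

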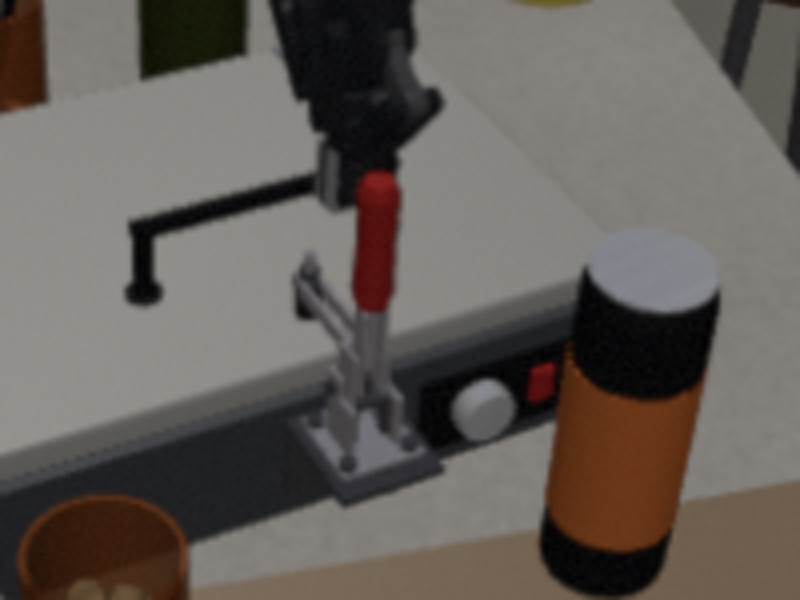

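The fingers stand behind the red grip, with crop pixel (345,185) just left of and behind the grip top at (378,190). The foot bolt at (310,265) is well below them. Now I'll push.

>>> apply_moves --pt "0.04 -0.15 0" --pt "0.032 -0.12 0" --pt "0.032 -0.12 0" --pt "0.032 -0.12 0" --pt "0.032 -0.12 0" --pt "0.032 -0.12 0" --pt "0.032 -0.12 0" --pt "0 0 0" --spin '[0,0,0,0,0,0,0,0]' --jaw '[1,1,1,1,1,1,1,1]'

```text
time_s: 3.65
tcp_pos: [0.581, -0.1357, 0.1922]
orientation: [-0.0, -0.13, 0.992, -0.0]
force: [0.1, -0.3, -0.4]
opening: 0.0001
finger_force: 0.0
```

Run:
```python
from h import *
rows((15.7,192.2),(26.1,186.8),(36.2,180.1),(45.8,172.2),(54.8,163.3),(63,153.3),(69.3,144),(74,136))
```

```text
t 3.65 p [ 0.581  -0.1357  0.1922] f,lat mm [17.1 -0.5] yawY 104.92 F [ 0.07 -0.34 -0.4 ] open 0.0001 ff 0.0 q6 -0.61
15.7 192.2 [0.001 0.025 0.   ]
26.1 186.8 [ 0.045 -0.167 -0.09 ]
36.2 180.1 [ 0.043 -0.163 -0.112]
45.8 172.2 [ 0.041 -0.155 -0.132]
54.8 163.3 [ 0.039 -0.145 -0.148]
63 153.3 [ 0.035 -0.132 -0.167]
69.3 144 [ 0.027 -0.101 -0.155]
74 136 [ 0.02  -0.076 -0.133]
```

>>> apply_moves --pt "0.04 -0.15 -0.08" --pt "0.043 -0.163 -0.11" --pt "0.041 -0.155 -0.13" --pt "0.039 -0.145 -0.148" --pt "0.035 -0.132 -0.167" --pt "0.027 -0.1 -0.155" --pt "0.02 -0.076 -0.13" --pt "0 0 0" --spin '[0,0,0,0,0,0,0,0]' --jaw '[1,1,1,1,1,1,1,1]'

```text
time_s: 4.65
tcp_pos: [0.5951, -0.1901, 0.1362]
orientation: [-0.001, -0.13, 0.991, 0.0]
force: [-0.5, -0.7, 0.1]
opening: 0.0002
finger_force: 0.0
```

Run:
```python
from h import *
state()
I,D=capture('side');J=I[180:330,220:420];cv2.imwrite('pics/s2.png',cv2.resize(J,None,fx=4,fy=4,interpolation=2))
```

```text
t 4.65 p [ 0.5951 -0.1901  0.1362] f,lat mm [73.3 -0.9] yawY 104.96 F [-0.49 -0.7   0.07] open 0.0002 ff 0.0 q6 -0.69
```

View pics/s2.png

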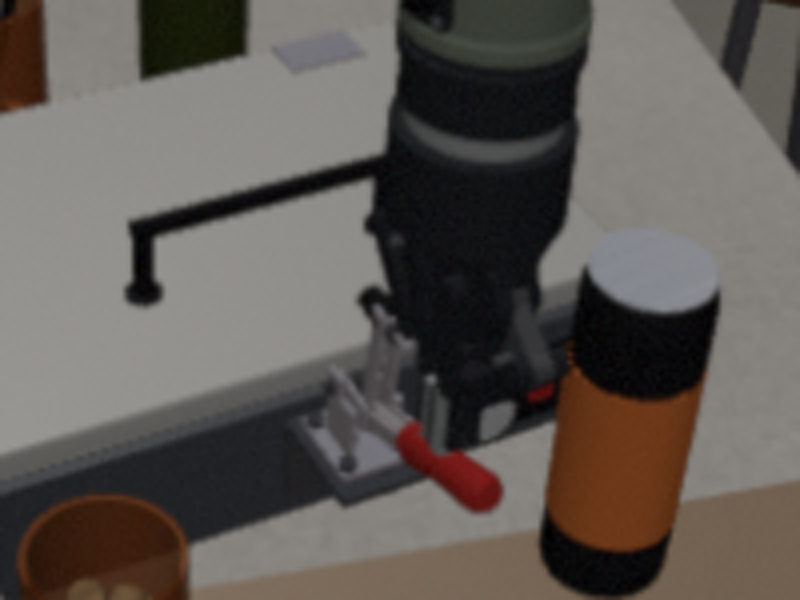

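The handle lies forward and low (grip end at crop (480,490)) and the holding arm is upright (380,320). I'll press a bit more to make sure it is at its stop.

>>> apply_moves --pt "0.01 -0.04 -0.08" --pt "0.01 -0.04 -0.08" --pt "0 0 0" --spin '[0,0,0]' --jaw '[1,1,1]'

```text
time_s: 5.08
tcp_pos: [0.5972, -0.1938, 0.1299]
orientation: [0.001, -0.131, 0.991, 0.0]
force: [-5.1, 6.1, 16.5]
opening: -0.0001
finger_force: 9.0
```

Run:
```python
from h import *
state()
```

```text
t 5.075 p [ 0.5972 -0.1938  0.1299] f,lat mm [77.5  0.2] yawY 105.02 F [-5.07  6.07 16.55] open -0.0001 ff 9.0 q6 -0.69
```

>>> apply_moves --pt "0 0 0.5" --pt "0 0 0.9" --pt "0 0 0.6" --pt "-0.15 0.58 0" --pt "-0.15 0.58 0" --pt "-0.16 0.58 0" --pt "-0.16 0.58 0" --pt "-0.16 0.58 0" --pt "0 0 0" --pt "0 0 0" --spin '[0,0,0,0,0,0,0,0,0,0]' --jaw '[1,1,1,0.2,0.2,0.2,0.2,0.2,0.2,0.2]' --squeeze 25

```text
time_s: 6.32
tcp_pos: [0.5503, -0.0211, 0.2477]
orientation: [0.0, -0.13, 0.991, -0.0]
force: [0.1, 0.3, -1.0]
opening: 0.0688
finger_force: 0.0
```

Run:
```python
from h import *
rows((-103.4,250),(-103.4,131))
I,D=capture('side');J=I[180:330,180:380];cv2.imwrite('pics/s3.png',cv2.resize(J,None,fx=4,fy=4,interpolation=2))
C=cloud('side',D);P=C.reshape(-1,3);h=cv2.cvtColor(I,cv2.COLOR_BGR2HSV)
m=((h[...,0]<6)|(h[...,0]>174))&(h[...,1]>170)&(h[...,2]>90);m[:,350:]=0;m[:200]=0;x=C[m];x=x[(x[:,2]>.05)&(x[:,1]<-.1)]
f=(x[:,:2]-H0)@F*1e3;print(len(f),f.min(),f.max(),np.polyfit(f,x[:,2]*1e3,1))
# bar by both fits
d=P[:,:2]-H0;f=d@F*1e3;l=d@L*1e3
b=(P[:,2]>.14)&(P[:,2]<.17)&(abs(l)<90)&(abs(f+103)<40)&(I.reshape(-1,3).max(1)<60)
for a in(-65,-45,45,65):
    q=b&(abs(l-a)<10);print(a,q.sum(),np.median(f[q]) if q.any() else'',np.median(P[q,2]) if q.any() else'')
```

```text
t 6.325 p [ 0.5503 -0.0211  0.2477] f,lat mm [-101.4   -0.5] yawY 104.98 F [ 0.1   0.33 -0.95] open 0.0688 ff 0.0 q6 -0.43
-103.4 250 [0.    0.034 0.038]
-103.4 131 [ 0.     0.    -1.983]
175 44.984020694142735 112.40942690591845 [  0.29048536 109.06909944]
-65 55 -104.88155352385643 0.1517285817910123
-45 43 -105.10208869933973 0.15267255639839536
45 40 -105.57338419871894 0.15295337317164984
65 46 -104.60554088308473 0.1512382701953605
```

View pics/s3.png

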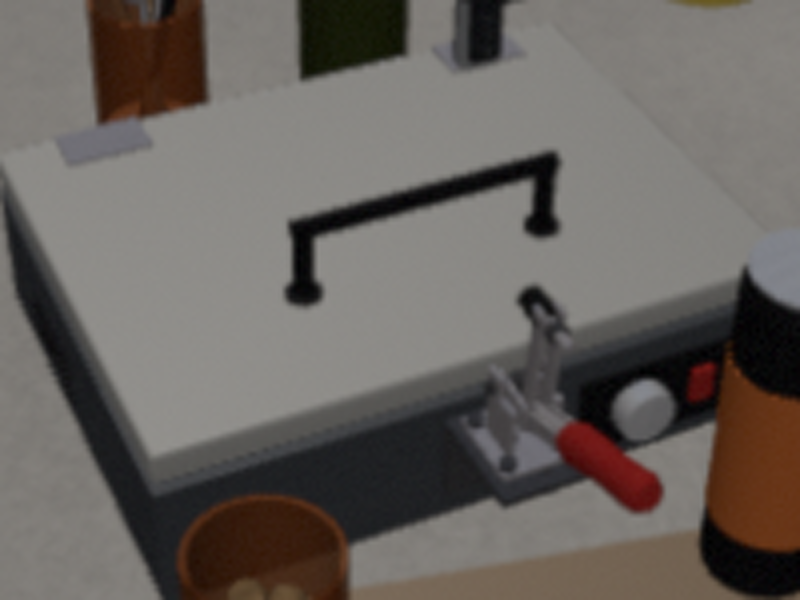

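The lid is clear, the clamp arm is upright (crop (540,330)) and the handle is down at (610,465). The bar runs (300,228)–(550,160), and the open gripper is above it.

>>> apply_moves --pt "-0.015 0.058 -0.5" --pt "0 0 -0.5" --pt "0 0 -0.5" --pt "0 0 -0.45" --pt "0 0 0" --pt "0 0 0" --pt "0 0 0" --spin '[0,0,0,0,0,0,0]' --jaw '[0.2,0.2,0.2,0.2,0.2,0.5,0.7]'

```text
time_s: 7.25
tcp_pos: [0.5501, -0.0177, 0.1318]
orientation: [0.001, -0.13, 0.992, -0.0]
force: [0.1, -0.4, -0.5]
opening: 0.0324
finger_force: 0.0
```

>>> apply_moves --pt "0 0 0" --pt "0 0 0" --pt "0 0 0" --pt "0 0 0" --spin '[0,0,0,0]' --jaw '[0.8,1,1,1]' --squeeze 40

```text
time_s: 7.75
tcp_pos: [0.5488, -0.0135, 0.1316]
orientation: [0.001, -0.131, 0.991, 0.004]
force: [-1.4, 11.1, 6.3]
opening: 0.0108
finger_force: 39.0
```

```bash
cat > arc.py <<'E'
from h import *
import sys
p=state()
# bar path from the hinge, start (f,z)
r=np.hypot(195,61);a0=np.degrees(np.arctan2(61,195))
def g(th): a=np.radians(a0+th); return np.array([r*np.cos(a)-195, r*np.sin(a)-61])
A=[float(x) for x in sys.argv[1:]]
for a,b in zip(A,A[1:]):
    d=(g(b)-g(a)); print(b,(np.r_[F*d[0],d[1]]/60).round(3))
E
python3 arc.py 0 1.5 4 7 10.5 14 17.5 21 24.5 28 31.5 35 38.5 42 45.5 49 52 55 57.5 59 60
```

```text
t 7.75 p [ 0.5488 -0.0135  0.1316] f,lat mm [-1.092e+02 -1.000e-01] yawY 105.1 F [-1.44 11.08  6.35] open 0.0108 ff 39.0 q6 -0.43
1.5 [-0.007  0.027  0.085]
4.0 [-0.013  0.049  0.14 ]
7.0 [-0.018  0.067  0.164]
10.5 [-0.024  0.088  0.187]
14.0 [-0.027  0.099  0.181]
17.5 [-0.029  0.11   0.174]
21.0 [-0.032  0.12   0.167]
24.5 [-0.035  0.129  0.159]
28.0 [-0.037  0.139  0.151]
31.5 [-0.039  0.147  0.142]
35.0 [-0.041  0.155  0.132]
38.5 [-0.043  0.163  0.122]
42.0 [-0.045  0.17   0.111]
45.5 [-0.047  0.176  0.1  ]
49.0 [-0.048  0.182  0.089]
52.0 [-0.043  0.16   0.067]
55.0 [-0.043  0.163  0.058]
57.5 [-0.037  0.138  0.042]
59.0 [-0.022  0.083  0.022]
60.0 [-0.015  0.056  0.014]
```

>>> apply_moves --pt "-0.02 0.07 0" --pt "0 0 0" --pt "-0.007 0.027 0.085" --pt "-0.013 0.049 0.14" --pt "-0.018 0.067 0.164" --pt "0 0 0" --spin '[0,0,0,0,0,0]' --jaw '[1,1,1,1,1,1]'

```text
time_s: 8.5
tcp_pos: [0.5466, -0.0055, 0.1544]
orientation: [0.001, -0.13, 0.992, -0.001]
force: [4.6, -5.1, -3.1]
opening: 0.0104
finger_force: 39.2
```

```bash
cat > lid.py <<'E'
from h import *
import sys
state()
I,D=capture('side')
if len(sys.argv)>1: cv2.imwrite(sys.argv[1],I)
P=np.r_[cloud('side',D).reshape(-1,3)]; c=I.reshape(-1,3).astype(int)
d=P[:,:2]-H0;f=d@F*1e3;l=d@L*1e3;z=P[:,2]*1e3
# lid front edge strip profile: light grey, near lateral ends, above box
for a in(-140,-120,120,140):
    q=(abs(l-a)<12)&(f>-300)&(f<-5)&(z>102)&(c.min(1)>60)
    if q.sum()<20: print(a,q.sum());continue
    X=np.c_[f[q],z[q]]; X=X-np.median(X,0); 
    ln=cv2.fitLine(X.astype('float32'),cv2.DIST_HUBER,0,.01,.01).ravel(); print(a,q.sum(),'deg',np.degrees(np.arctan2(ln[1],ln[0])).round(2),'zmax',z[q].max().round(1),'fmax',f[q].max().round(1))
E
python3 lid.py
```

```text
t 8.5 p [ 0.5466 -0.0055  0.1544] f,lat mm [-1.175e+02 -1.000e-01] yawY 104.95 F [ 4.57 -5.09 -3.1 ] open 0.0104 ff 39.2 q6 -0.4
-140 893 deg 6.4 zmax 141.2 fmax -28.7
-120 879 deg 6.39 zmax 590.8 fmax -28.7
120 598 deg 7.05 zmax 141.0 fmax -28.5
140 640 deg 6.96 zmax 141.6 fmax -29.9
```

>>> apply_moves --pt "-0.018 0.068 0.187" --pt "-0.022 0.084 0.181" --pt "-0.025 0.095 0.174" --pt "-0.032 0.12 0.167" --pt "-0.035 0.129 0.159" --pt "-0.037 0.139 0.151" --pt "-0.039 0.147 0.142" --pt "0 0 0" --spin '[0,0,0,0,0,0,0,0]' --jaw '[1,1,1,1,1,1,1,1]'

```text
time_s: 9.55
tcp_pos: [0.5341, 0.0416, 0.2241]
orientation: [0.001, -0.13, 0.991, -0.001]
force: [3.7, -5.8, 1.0]
opening: 0.0104
finger_force: 39.3
```

```bash
python3 lid.py pics/s4.png
```

```text
t 9.55 p [0.5341 0.0416 0.2241] f,lat mm [-166.2   -0. ] yawY 104.97 F [ 3.71 -5.76  1.  ] open 0.0104 ff 39.3 q6 -0.32
-140 254 deg 28.73 zmax 242.3 fmax -65.4
-120 246 deg 28.73 zmax 242.6 fmax -65.3
120 184 deg 28.43 zmax 242.5 fmax -65.6
140 183 deg 28.42 zmax 243.2 fmax -65.6
```

View pics/s4.png

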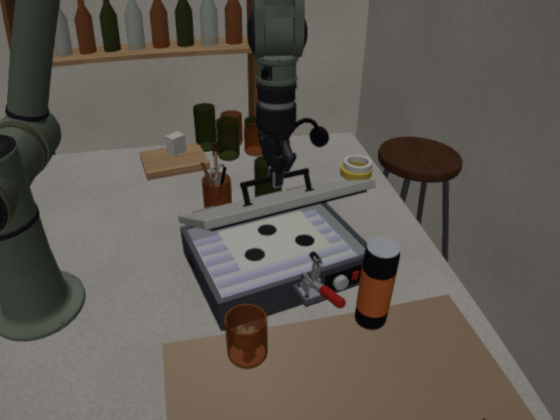

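The lid is up about 31°, its edge running (205,222)–(375,185). The bar (245,185)–(310,172) is still gripped and everything else is in place. I'll continue to 60°.

>>> apply_moves --pt "-0.038 0.145 0.132" --pt "-0.04 0.155 0.122" --pt "-0.045 0.17 0.111" --pt "-0.047 0.176 0.1" --pt "-0.048 0.182 0.089" --pt "-0.043 0.16 0.067" --pt "-0.043 0.163 0.058" --pt "-0.037 0.138 0.042" --pt "-0.02 0.07 0.02" --pt "0 0 0" --spin '[0,0,0,0,0,0,0,0,0,0]' --jaw '[1,1,1,1,1,1,1,1,1,1]'

```text
time_s: 10.85
tcp_pos: [0.5127, 0.1223, 0.2704]
orientation: [0.002, -0.13, 0.992, -0.002]
force: [-0.1, -6.7, 13.8]
opening: 0.0103
finger_force: 41.8
```

```bash
python3 lid.py pics/s5.png
python3 - <<'E'
from h import *
I,D=capture('top');P=cloud('top',D).reshape(-1,3);c=I.reshape(-1,3).astype(int)
d=P[:,:2]-H0;f=d@F*1e3;l=d@L*1e3;z=P[:,2]*1e3
for a in(-140,-110,110,140):
    q=(abs(l-a)<12)&(f>-330)&(f<-5)&(z>125)&(z<350)&(c.min(1)>40)
    if q.sum()<15: print(a,q.sum());continue
    k=q&(z>z[q].max()-8)
    ln=cv2.fitLine(np.c_[f[q],z[q]].astype('float32'),cv2.DIST_HUBER,0,.01,.01).ravel();print(a,q.sum(),np.degrees(np.arctan2(ln[1],ln[0])).round(2),'top edge z',np.percentile(z[q],98).round(1),'f',np.percentile(f[q],98).round(1))
p=robot.get_obs()['tcp_pos'];b=np.array([(p[:2]-H0)@F*1e3,p[2]*1e3+19]);print('bar',b,'angle if hinge f=-303/-306:',[np.degrees(np.arctan2(b[1]-90,b[0]-h))-17.37 for h in(-303,-306)],'r',np.hypot(b[1]-90,b[0]+303))
E
```

```text
t 10.85 p [0.5127 0.1223 0.2704] f,lat mm [-2.497e+02  2.000e-01] yawY 104.93 F [-0.11 -6.73 13.83] open 0.0103 ff 41.8 q6 -0.16
-140 148 deg 60.25 zmax 331.3 fmax -154.7
-120 148 deg 60.05 zmax 331.3 fmax -154.6
120 116 deg 59.96 zmax 330.4 fmax -155.5
140 114 deg 60.05 zmax 331.3 fmax -154.5
-140 609 57.6 top edge z 332.0 f -159.4
-110 594 57.45 top edge z 331.6 f -159.4
110 316 55.13 top edge z 332.3 f -157.9
140 371 56.24 top edge z 332.2 f -156.4
bar [-249.48757906  289.32915167] angle if hinge f=-303/-306: [np.float64(57.60255830871127), np.float64(56.80127330459659)] r 206.3872328889498
```

View pics/s5.png

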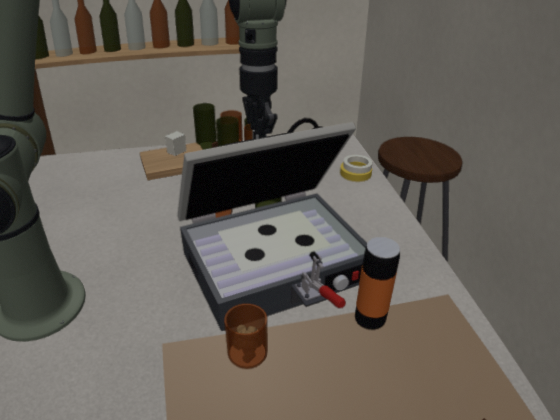

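The lid stands near 60° (its edge running (185,150)–(355,130)), still held; the surroundings look untouched. I'll refine the angle with plane fits.

```bash
cat > ang.py <<'E'
from h import *
def fit(n,D,zr,fr,tag,lats):
    P=cloud(n,D).reshape(-1,3);d=P[:,:2]-H0;f=d@F*1e3;l=d@L*1e3;z=P[:,2]*1e3
    q=(z>zr[0])&(z<zr[1])&(f>fr[0])&(f<fr[1])&((abs(l)<165)&(abs(l)>lats))
    X=np.c_[f,l,z][q]
    for _ in range(12):
        c=X.mean(0);v=np.linalg.svd(X-c,full_matrices=False)[2][2];e=abs((X-c)@v);X=X[e<max(2.5*np.median(e),1)]
    v*=np.sign(v[2]) or 1
    print(tag,len(X),'deg',np.degrees(np.arctan2(-v[0],v[2])).round(2),'res',e.std().round(2),'lat comp',v[1].round(3),'offset from hinge(-300,90): ',((np.array([-300,0,90])-c)@v).round(1))
fit('top',np.load('top0.npz')['D'],(95,125),(-290,-40),'top shut',90)
fit('side',np.load('side0.npz')['D'],(95,125),(-290,-40),'side shut',90)
for n in('top','side'):
    I,D=capture(n);fit(n,D,(150,325),(-330,-130),n,85)
state()
E
python3 ang.py
```

```text
top shut 5619 deg -0.18 res 0.92 lat comp 0.0 offset from hinge(-300,90):  -19.9
side shut 3914 deg 0.12 res 0.47 lat comp 0.002 offset from hinge(-300,90):  -17.7
top 1988 deg 57.76 res 0.39 lat comp 0.005 offset from hinge(-300,90):  -20.0
side 2237 deg 57.45 res 0.27 lat comp 0.001 offset from hinge(-300,90):  3.7
t 11.05 p [0.5128 0.122  0.2703] f,lat mm [-2.494e+02  2.000e-01] yawY 104.9 F [-0.27 -7.27 14.43] open 0.0103 ff 41.8 q6 -0.16
```

>>> apply_moves --pt "-0.012 0.045 0.025" --pt "-0.012 0.045 0.025" --pt "-0.012 0.045 0.015" --pt "0 0 0" --pt "0 0 0" --spin '[0,0,0,0,0]' --jaw '[1,1,1,1,1]'

```text
time_s: 11.68
tcp_pos: [0.5104, 0.131, 0.273]
orientation: [0.001, -0.13, 0.992, -0.001]
force: [2.8, -3.6, 8.2]
opening: 0.01
finger_force: 40.9
```

```bash
python3 ang.py | tail -3
```

```text
top 1854 deg 60.39 res 0.35 lat comp 0.004 offset from hinge(-300,90):  -20.1
side 2551 deg 60.12 res 0.32 lat comp 0.001 offset from hinge(-300,90):  3.5
t 11.775 p [0.5104 0.131  0.2729] f,lat mm [-2.587e+02  2.000e-01] yawY 104.92 F [ 2.16 -4.47  6.95] open 0.0105 ff 40.9 q6 -0.15
```

>>> apply_moves --pt "0 0 0" --pt "0 0 0" --pt "0 0 0" --pt "0 0 0" --pt "0 0 0" --pt "0 0 0" --spin '[0,0,0,0,0,0]' --jaw '[1,1,1,1,1,1]'

```text
time_s: 12.52
tcp_pos: [0.5104, 0.131, 0.2729]
orientation: [0.001, -0.13, 0.992, -0.001]
force: [2.9, -4.5, 7.7]
opening: 0.0103
finger_force: 40.9
```

```bash
python3 ang.py | tail -3
python3 - <<'E'
from h import *
I,D=capture('top');P=cloud('top',D)
for nm,(u,v,w,hh),h in(('can',(355,130,30,30),.19),('cork',(365,245,40,35),.1),('vase',(163,195,45,38),.15),('cup',(160,250,48,38),.11)):
    q=P[v:v+hh,u:u+w].reshape(-1,3);q=q[(q[:,2]>h-.03)&(q[:,2]<h+.02)];print(nm,len(q),(q.min(0)+q.max(0))/2)
I,D=capture('side');C=cloud('side',D);h=cv2.cvtColor(I,cv2.COLOR_BGR2HSV)
m=((h[...,0]<6)|(h[...,0]>174))&(h[...,1]>170)&(h[...,2]>90);m[:,350:]=0;m[:200]=0;x=C[m];x=x[(x[:,2]>.05)&(x[:,1]<-.1)]
f=(x[:,:2]-H0)@F*1e3;print('handle',len(f),np.polyfit(f,x[:,2]*1e3,1))
E
```

```text
top 1921 deg 60.34 res 0.38 lat comp 0.005 offset from hinge(-300,90):  -20.3
side 2565 deg 60.12 res 0.32 lat comp 0.001 offset from hinge(-300,90):  3.5
t 12.625 p [0.5104 0.131  0.2729] f,lat mm [-2.587e+02  1.000e-01] yawY 104.92 F [ 2.52 -4.83  6.34] open 0.0106 ff 40.9 q6 -0.15
can 682 [ 0.69966039 -0.14816624  0.17858714]
cork 404 [ 0.44049224 -0.19604188  0.08783244]Traceback (most recent call last):
  File "<stdin>", line 4, in <module>
    return umr_minimum(a, axis, None, out, keepdims, initial, where)
ValueError: zero-size array to reduction operation minimum which has no identity
```

```bash
python3 -c "
from rig import job_done
print(job_done())"
```

```text
the job is handed in; nothing more can be done
None
```

The clamp is swung fully back and the robot is holding the lid steady at about 60° (60.1–60.3° measured). The can and cork glass are where they started. I couldn't re-measure the green vase or tool cup at the end, but nothing passed near them. The job is handed in.

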